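Set up a flanged bearing housing for driving its bearing out

ROBOT

A 6-joint arm with a two-finger parallel gripper is mounted at the origin on the work surface. World frame = base frame: x ahead of the robot, y to its left, z up, the work surface at z = 0. Lengths are in mm, angles in rad, forces in N, time in s.
With the tool pointing down it reaches from about 325 to 875 mm from the base axis. Payload 4.4 kg.
Tool frame: the origin (TCP) lies on the centre line of the jaws, within the pads' length; the fingertips stand ahead of it and the grasp point (between the pads) lies 6 mm ahead of it (ctrl.tcp_to_tips is the z of the fingertips in the tool frame, in mm); z points along the fingers, y is the direction in which the jaws open and shut (so a half turn about z gives the same grasp; the last joint's range is limited). The gripper opens to 85 mm and grips with 20 to 120 N. Pads are 22 mm wide; open, the fingers measure 114 mm over their backs; the gripper's body (76 mm by 85 mm) begins 54 mm behind the grasp point. The pads swing forward as they close: fully open they stand 13 mm farther back than shut.
Start: joints at [-1.429, 0.207, 1.542, -0, 1.393, -0.15], TCP at [165.401, -550.699, 256.282] pointing down, gripper open.
Joint ranges: [-2.73, 2.73], [-0.86, 2.22], [0.23, 2.46], [-1.11, 4.25], [0.08, 2.63], [-2.82, 2.82]. Speed limits (rad/s): [2.79, 2.79, 3.14, 3.14, 3.14, 3.14].

INTERFACE

Orientations are given as a 3x3 rotation matrix whose columns are the frame's x, y, z axes.
In Python, from plant import ctrl, sensors, optics gives the robot as it stands. Calls block until the motion is done:
- ctrl.move_ptp(position, orientation): joint-space move of the TCP to a pose.
- ctrl.move_l(position, rot=None, vel=150, threshold=None): straight line of the TCP; rot=None keeps the orientation; vel is the mean speed in mm/s. With threshold (N) it stops when the force on the tool has changed by that much, and returns True; else False.
- ctrl.set_joints(angles): joint-space move.
- ctrl.gripper_to(opening, force=None): finger opening in mm; force is the grip in N (None keeps the last); returns when the fingers have stopped.
- ctrl.hold(seconds).
- ctrl.solve_ik(position, orientation): joint angles nearest the present ones, or None.
- sensors.read_state(): the state.
- optics.grab_frame(name): name is "side" or "top"; returns (picture, depth): 384x512x3 uint8, red, green, blue; 384x512 float32, mm along the optical axis (not along the pixel's ray), 0 where there is no reading.
- optics.camera_params(name): a dict with "mtx" (3x3 intrinsics, pixels), "R" (3x3) and "t" (3): a world point X has camera coordinates R X + t. Camera axes: x right, y down, z forward; pixel columns grow to the right and rows downward; lengths in mm; the calibration is good to about 2 mm. A picture is of the moment at which its call begins. camera_params takes no time and is no camera call.
A pose or a line that the arm cannot do raises ctrl.MotionError and nothing moves.
- ctrl.finish_job(): hands the job in, once; it reports no verdict.
The state is a dict: "t": time; "q": joint angles; "qvel": joint speeds; "tau": joint torques, N m; "eef_pos": TCP position; "eef_rot": TCP orientation; "force": force on the tool from outside, world axes, zero at the start; "wrist_torque": the same for the moment, N m; "grip_width": finger opening in mm.
Only numpy, scipy, OpenCV 4.12 (cv2) and the standard library are available. Lean on these libraries where they do the work, as an engineer would, in place of code of your own. Each camera call takes 0.05 s, during which the arm holds its last target. There are 200 camera calls.

TASK

Set up the bearing housing on the steel striking plate so that its bearing can be driven out: stand the open tin in the middle of the plate to catch the bearing, and the two tall wooden blocks upright and close beside it, one towards the plate's left end and one towards its right. Lay the housing flange down and level across both blocks with its bore centred over the tin, then stand the driver whose foot fits the bore upright in it, on the bearing. Set each piece down rather than dropping it, and leave the low block and the wide-footed driver where they are.

Things in the scene. Friction and masses are not known exactly. Their poses are not given: they have to be found in the camera images.
- plate: striking plate: dark flat steel plate fixed on the bench, 130 (its x, front to back) by 220 (its y, right to left) by 10 mm thick; origin at the centre of its underside, z up, +y to its left end as seen from the robot, x away from the robot; it may lie turned up to 0.3 rad
- tin: round open tin of bare metal, 66 mm outside diameter, 40 mm high, wall 2.5 mm; origin at the centre of its underside, z up
- block_a: tall plain pale wooden block, 60 (its x) by 40 (its y) by 55 mm high; origin at the centre of its underside, z up. It and block_b serve alike: either may go on either side of the tin
- block_b: tall pale wooden block of the same size, 60 (its x) by 40 (its y) by 55 mm high, with a dark old bolt hole in its top; origin at the centre of its underside, z up
- housing: bearing housing of bare cast aluminium, 0.6 to 0.9 kg, lying flange down: round flange 150 mm diameter, 12 mm thick, four bolt holes; central round boss 54 mm diameter, top 50 mm above the underside, with a 40 mm bore 12 mm deep whose floor is the bearing, 38 mm above the underside. Origin: centre of the flange's underside, z up along the boss. Grip the boss from above
- driver: the driver that fits: steel, standing on its foot, foot 32 mm diameter and 12 mm thick, shank 22 mm diameter up to 100 mm above the underside; origin at the centre of the foot's underside, z up along the shank
- low_block: bystander: low pale wooden block, 60 (its x) by 40 (its y) by only 30 mm high, too low for this job; origin at the centre of its underside. Stays where it is
- wide_driver: bystander: steel driver like the other but with a foot of 54 mm diameter, too wide for the bore; same 22 mm shank up to 100 mm; origin at the centre of the foot's underside. Stays where it is
Mind the look-alikes: they are no part of the job. Leave any orange or turquoise look-alike of the driver alone.

How it is judged:
By the outcome, as a careful person would: the job done as asked, in the order asked, and still so for the second after the job is handed in, with the robot touching nothing.
It also fails if it takes over 117 s, if anything falls off the work surface, if the arm or the gripper's body presses on something with over 40 N, if the wrist force passes 120 N, or if a joint passes its speed limit or range.

## Working session

There is one attempt and no reset: what is moved stays moved. The work goes in short steps, each a Python script; the robot and the scene stay as the last script left them, time stands still between calls to the robot, and variables do not carry over. Pictures are saved under pics/ and viewed, about 12 in all and at most 16, crops included, and the job is handed in when it is done.

```bash
ls; mkdir -p pics
python3 - <<'E'
from plant import ctrl,sensors,optics
import cv2,numpy as np
print(sensors.read_state()["t"],ctrl.tcp_to_tips)
for n in("top","side"):
    p,d=optics.grab_frame(n); cv2.imwrite(f"pics/{n}0.png",cv2.resize(p[...,::-1],(800,600),interpolation=cv2.INTER_CUBIC)); np.savez(f"/tmp/{n}0.npz",p=p,d=d)
    c=optics.camera_params(n); print(n,c["mtx"],c["R"],c["t"],"pos",-c["R"].T@c["t"],d.min(),d.max(),(d==0).mean())
E
```

```text
pics
0.0 25.0
top [[367.94907285   0.         253.61092633]
 [  0.         367.94907285 192.02237294]
 [  0.           0.           1.        ]] [[ 0.01928805 -0.99979014  0.00690213]
 [-0.99112552 -0.02002811 -0.13141189]
 [ 0.13152255 -0.0043062  -0.99130383]] [  28.7571119   568.50818597 1051.47046779] pos [ 424.61621965   44.66506431 1116.83694945] 0.0 2045.165 0.0039011637369791665
side [[376.53115705   0.         247.70583332]
 [  0.         376.53115705 189.19878533]
 [  0.           0.           1.        ]] [[-0.85029909 -0.52622223  0.00903485]
 [-0.30046064  0.47126358 -0.82923703]
 [ 0.43210516 -0.70781411 -0.55882405]] [ 470.13711559  189.53380925 1047.33511985] pos [  4.14569942 899.39479137 738.19688974] 0.0 3705.5513 0.0037434895833333335
```

View pics/top0.png

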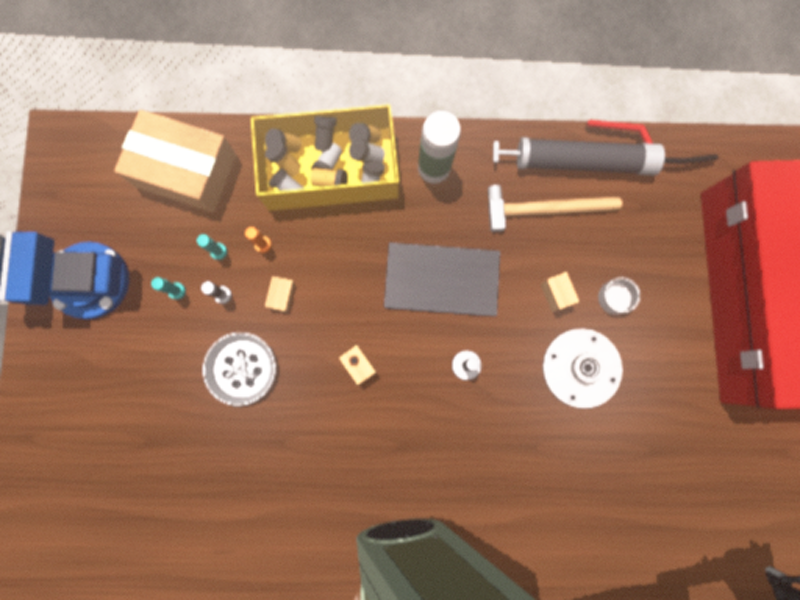

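View pics/side0.png

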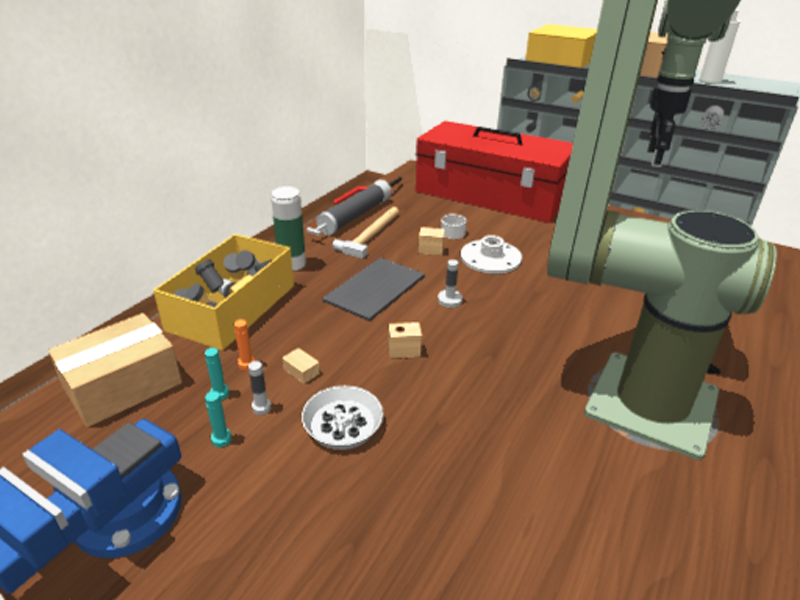

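The pictures show these candidates (800 px top view):
- **Steel drivers:** (216,292) has the narrow foot; (466,366) has the wide foot.
- **Blocks:** (357,365) has a bolt hole and (563,291) is plain, both tall. (279,294) is low.
- **Other pieces:** tin (620,296), housing (583,368), plate (442,279).

Next I'll measure them in both views and confirm with one enlarged crop.

```bash
cat > h.py <<'E'
import numpy as np,cv2
from plant import ctrl,sensors,optics
def cloud(n,pd=None):
    p,d=pd if pd else optics.grab_frame(n)
    c=optics.camera_params(n); v,u=np.mgrid[:384,:512]
    K=c["mtx"]; X=np.stack([(u-K[0,2])/K[0,0]*d,(v-K[1,2])/K[1,1]*d,d],-1)
    W=(X-c["t"])@c["R"]; W[d==0]=np.nan
    return p,W
def topface(W,xy,r,zmin,zmax):
    m=(np.hypot(W[...,0]-xy[0],W[...,1]-xy[1])<r)&(W[...,2]>zmin)&(W[...,2]<zmax)
    return W[m]
def rect(P):
    (c,s,a)=cv2.minAreaRect(P[:,:2].astype(np.float32)); return np.round(c,1),np.round(s,1),round(a,1)
E
python3 - <<'E'
from h import *
C={}
for n in("top","side"):
    z=np.load(f"/tmp/{n}0.npz"); C[n]=cloud(n,(z["p"],z["d"]))
W=C["top"][1]
px={"drv":(216,292),"wide":(466,366),"blkB":(357,365),"blkA":(563,291),"low":(279,294),"tin":(620,296),"hous":(583,368),"plate":(442,279)}
R={"drv":35,"wide":45,"blkB":50,"blkA":45,"low":45,"tin":45,"hous":90,"plate":150}
for k,(a,b) in px.items():
    g=W[int(b*.64),int(a*.64)][:2]
    for n in C:
        P=topface(C[n][1],g,R[k],4,150)
        if len(P)<5: print(k,n,len(P));continue
        zt=np.percentile(P[:,2],96); T=P[P[:,2]>zt-5]
        print(k,n,"z96 %.1f"%zt,"n",len(T),"topmean",T.mean(0).round(1),"rect",rect(T),"all",rect(P))
        g2=topface(C[n][1],g,R[k]+60,-15,4); print("    table z %.1f"%np.median(g2[:,2]))
def crop(p,x,y,w=56):
    x=int(x*.64);y=int(y*.64);return cv2.resize(p[y-w//2:y+w//2,x-w//2:x+w//2,::-1],(250,250),interpolation=cv2.INTER_CUBIC)
t=C["top"][0];s=C["side"][0]
row1=[crop(t,216,292),crop(t,466,366),crop(t,279,294)]
row2=[crop(s,258,388),crop(s,450,285),crop(s,300,365)]
cv2.imwrite("pics/crops.png",np.vstack([np.hstack(row1),np.hstack(row2)]))
E
```

```text
drv top z96 100.0 n 48 topmean [574.8 379.4  98.2] rect (array([574.6, 379.8]), array([20.1, 19.6]), 48.4) all (array([581.5, 367.6]), array([37. , 56.3]), 15.8)
    table z -1.0
drv side z96 98.3 n 46 topmean [575.2 382.2  97.5] rect (array([575.9, 381. ]), array([20.9, 21.4]), 84.1) all (array([575.7, 382.9]), array([27.7, 29.4]), 90.0)
    table z -1.5
wide top z96 100.3 n 47 topmean [448.1 -95.7  98.9] rect (array([447.3, -96.5]), array([19.2, 19.8]), 0.9) all (array([440.9, -97.7]), array([67.3, 52.4]), 14.2)
    table z -1.3
wide side z96 97.6 n 23 topmean [447.9 -91.6  97.3] rect (array([447.5, -91.9]), array([17. , 18.3]), 51.1) all (array([448. , -90.3]), array([52.7, 50.8]), 17.7)
    table z -1.5
blkB top z96 57.1 n 222 topmean [443.3 110.7  54.5] rect (array([443.7, 110.9]), array([58.9, 39.5]), 35.6) all (array([444.4, 112.7]), array([66.8, 65.8]), 89.6)
    table z -1.2
blkB side z96 54.9 n 171 topmean [444.  114.6  53.2] rect (array([444.5, 113.2]), array([59.6, 44. ]), 34.7) all (array([444.5, 113.8]), array([60.9, 44.8]), 35.8)
    table z -1.5
blkA top z96 56.9 n 22
[... 1128 characters left out ...]
48. ] rect (array([ 446.9, -318.7]), array([49. , 54.8]), 1.3) all (array([ 447.1, -318.7]), array([147.8, 149.9]), 25.0)
    table z -1.3
hous side z96 47.6 n 58 topmean [ 447.9 -314.6   47.3] rect (array([ 449.1, -316.3]), array([49.5, 51. ]), 24.0) all (array([ 446.2, -311.8]), array([147.4, 147.5]), 17.3)
    table z -1.6
plate top z96 12.8 n 2104 topmean [616.8 -48.3  10. ] rect (array([606.2, -47.5]), array([219.2, 258.9]), 86.9) all (array([615.1, -53.2]), array([281.1, 266. ]), 80.6)
    table z -1.2
plate side z96 11.0 n 1178 topmean [617.  -41.6   8.6] rect (array([603.2, -45.4]), array([223.4, 262.3]), 88.3) all (array([603.2, -45.4]), array([223.4, 262.3]), 88.3)
    table z -1.7
```

View pics/crops.png

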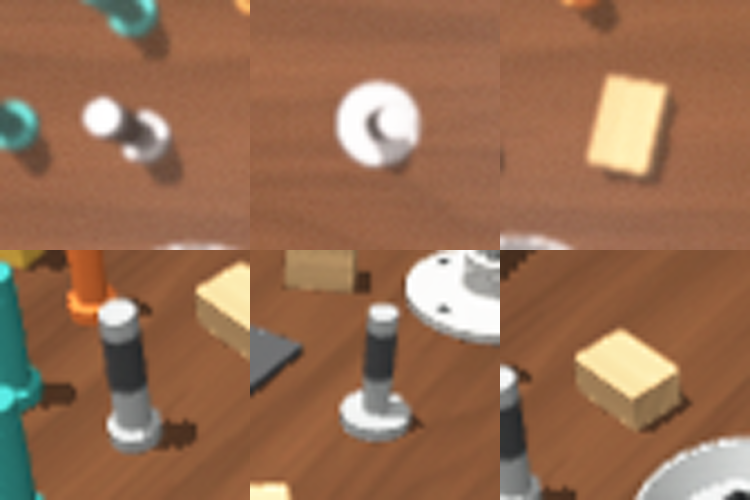

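The crops settle which is which. At left, the steel driver has the narrow foot, about 30 mm, so it is the one that fits. In the middle is the wide-footed driver (~54 mm), and at right the low block (30 mm); both stay. Next I'll find the plate pose and check reachability.

```bash
cat >> h.py <<'E'
def rot(phi):
    y=np.array([np.cos(phi),np.sin(phi),0]);z=np.array([0,0,-1.]);return np.column_stack([np.cross(y,z),y,z])
def best(pos,phi):
    c=[]
    q0=np.array(sensors.read_state()["q"])
    for k in(-1,0,1):
        R=rot(phi+k*np.pi); q=ctrl.solve_ik(pos,R)
        if q is not None: c.append((np.abs(np.array(q)-q0).max(),k,R,np.array(q)))
    if not c: return None
    return min(c,key=lambda e:e[0])
E
python3 - <<'E'
from h import *
for n in("top","side"):
    z=np.load(f"/tmp/{n}0.npz"); p,W=cloud(n,(z["p"],z["d"])); p=p.astype(int)
    m=(np.abs(W[...,0]-612)<110)&(np.abs(W[...,1]+46)<150)&(W[...,2]>4)&(W[...,2]<16)&(p.max(-1)-p.min(-1)<25)&(p.max(-1)<130)
    k,l,st,ce=cv2.connectedComponentsWithStats(m.astype(np.uint8)); i=1+st[1:,4].argmax(); P=W[l==i]
    print(n,len(P),rect(P),P.mean(0).round(1))
d=np.radians
for nm,pos,phi in [("tin",(587,-386,32),0),("A",(590,-269,45),d(21.5)),("B",(444,112,45),d(35.2)),("h",(448,-317.5,42),0),("drv",(575,380.5,75),d(90)),("drv0",(575,380.5,75),0),("pl",(612,-46,200),0),("plA",(612,-106,60),0)]:
    b=best(pos,phi); print(nm,None if b is None else (b[1],b[3].round(2)))
# neighbours of driver
z=np.load("/tmp/top0.npz");p,W=cloud("top",(z["p"],z["d"]))
for a,b in((168,288),(212,245),(259,238)):
    print(W[int(b*.64)-4:int(b*.64)+5,int(a*.64)-5:int(a*.64)+6].reshape(-1,3)[np.argmax(W[int(b*.64)-4:int(b*.64)+5,int(a*.64)-5:int(a*.64)+6,2])].round())
E
```

```text
top 23 (array([551.2, -69.7]), array([64. ,  3.6]), 89.4) [551.3 -69.7   8.9]
side 1249 (array([615.4, -44.9]), array([222.9, 133.1]), 86.5) [613.5 -37.5   8.1]
tin (0, array([-0.7 ,  0.7 ,  1.34, -0.  ,  1.11, -0.7 ]))
A (0, array([-0.56,  0.59,  1.49, -0.  ,  1.06, -0.94]))
B (0, array([ 0.06,  0.26,  1.98, -0.  ,  0.9 , -0.56]))
h (0, array([-0.77,  0.43,  1.76, -0.  ,  0.96, -0.77]))
drv (0, array([ 0.46,  0.62,  1.36, -0.  ,  1.16, -1.11]))
drv0 (0, array([ 0.46,  0.62,  1.36, -0.  ,  1.16,  0.46]))
pl (0, array([-0.22,  0.34,  1.5 , -0.  ,  1.31, -0.22]))
plA (0, array([-0.31,  0.52,  1.56, -0.  ,  1.06, -0.31]))
[576. 461. 100.]
[nan nan nan]
[668. 304. 100.]
```

Run:
```python
from h import *
for n in("top","side"):
    z=np.load(f"/tmp/{n}0.npz"); p,W=cloud(n,(z["p"],z["d"])); p=p.astype(int)
    m=(np.abs(W[...,0]-612)<110)&(np.abs(W[...,1]+46)<150)&(p[...,0]-p[...,2]<20)&(p.max(-1)<150)&(W[...,2]<20)
    m=cv2.morphologyEx(m.astype(np.uint8),cv2.MORPH_OPEN,np.ones((3,3)))
    k,l,st,ce=cv2.connectedComponentsWithStats(m); i=1+st[1:,4].argmax(); P=W[l==i]
    print(n,len(P),rect(P),P.mean(0).round(1))
```

```text
top 2812 (array([615.8, -48.4]), array([215.3, 125.8]), 87.0) [615.1 -48.6   8.8]
side 1287 (array([615.4, -44.9]), array([222.9, 133.1]), 86.5) [611.8 -37.4   7.9]
```

```bash
cat >> h.py <<'E'
PC=np.array([615.6,-47.0]); YAW=-0.056
PX=np.array([np.cos(YAW),np.sin(YAW)]); PY=np.array([-np.sin(YAW),np.cos(YAW)])
st=sensors.read_state
def pick(xy,z,phi,opening,close,force,up,above=90):
    ctrl.gripper_to(opening)
    R=best([*xy,z],phi)[2]
    ctrl.move_ptp([*xy,z+above],R)
    print("descend hit",ctrl.move_l([*xy,z],vel=120,threshold=12))
    ctrl.gripper_to(close,force=force)
    s=st();print("grip",round(s["grip_width"],1),"tcp",np.round(s["eef_pos"],1))
    ctrl.move_l([*xy,up],vel=150)
    s=st();print("lifted t %.1f"%s["t"],"w",round(s["grip_width"],1),"F",np.round(s["force"],1))
def place(xy,z,phi,opening,up,above=40,thr=5):
    R=best([*xy,z],phi)[2]
    ctrl.move_ptp([*xy,z+above],R)
    ctrl.move_l([*xy,z+3],vel=100)
    print("contact",ctrl.move_l([*xy,z-4],vel=12,threshold=thr))
    s=st();print("at",np.round(s["eef_pos"],2),"nominal",z,"F",np.round(s["force"],1))
    ctrl.gripper_to(opening)
    ctrl.move_l([*xy,up],vel=180)
    print("t %.1f"%st()["t"])
E
python3 - <<'E'
from h import *
pick((587,-386),32,YAW,85,50,40,130)
place(PC,42,YAW,84,150)
E
```

```text
descend hit False
grip 63.8 tcp [ 588.1 -386.9   33.9]
lifted t 4.1 w 64.1 F [-0.5 -0.6 -0.4]
contact True
at [615.71 -47.22  43.52] nominal 42 F [-0.2  0.5  4.8]
t 7.3
```

Run:
```python
from h import *
pick((590,-269),42,np.radians(21.5),84,40,70,140)
for n in("top","side"):
    p,W=cloud(n); P=topface(W,PC,60,38,60); print(n,len(P),rect(P),P.mean(0).round(1))
    cv2.imwrite(f"pics/{n}1.png",cv2.resize(p[...,::-1],(800,600),interpolation=cv2.INTER_CUBIC))
```

```text
descend hit False
grip 58.6 tcp [ 591.2 -269.8   43.6]
lifted t 10.4 w 59.1 F [-0.1 -0.3 -0.6]
top 85 (array([612.9, -48.1]), array([64.5, 63.2]), 70.5) [613.6 -48.2  46.8]
side 101 (array([613.9, -45.6]), array([64.1, 67.7]), 10.9) [614.6 -45.5  44.4]
```

View pics/side1.png

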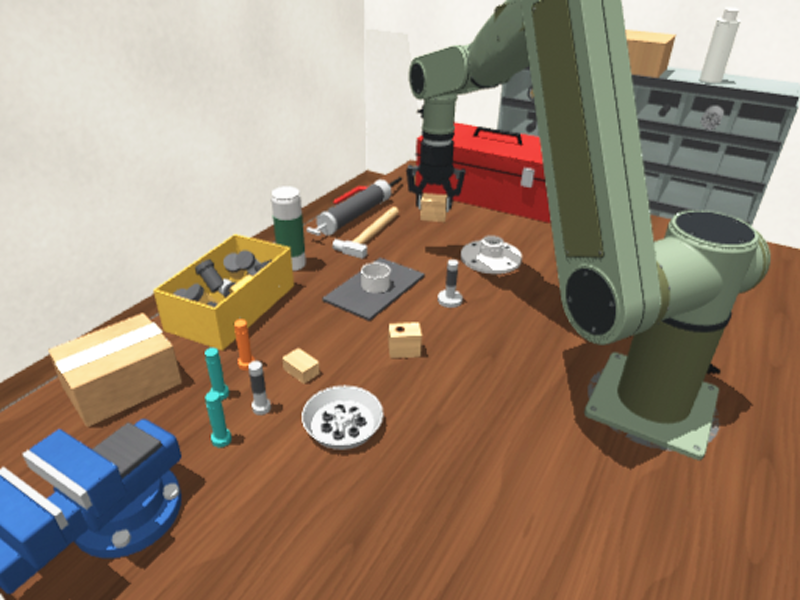

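Side view: the tin stands upright mid-plate at (376,277), and block A is held square at (433,207). Grip and camera agree to about 2 mm, so I'll centre the stack on the tin.

```bash
echo 'TC=np.array([615.7,-47.1])' >> h.py
python3 - <<'E'
from h import *
place(TC-59*PY,53,YAW,84,150)
pick((444.5,112),42,np.radians(35.4),84,40,70,140)
for n in("top","side"):
    p,W=cloud(n); P=topface(W,TC-59*PY,40,57,80); print(n,len(P),rect(P),P.mean(0).round(1))
place(TC+59*PY,53,YAW,84,170)
E
```

```text
contact True
at [ 612.78 -106.18   53.67] nominal 53 F [0.3 1.6 4.1]
t 13.2
descend hit False
grip 59.2 tcp [445.9 112.1  43.2]
lifted t 16.5 w 59.3 F [ 0.2 -0.4 -1.3]
top 284 (array([ 610.4, -107.1]), array([38.5, 60.9]), 89.9) [ 610.  -106.9   63.6]
side 12 (array([ 636.1, -110.6]), array([28.9,  8.4]), 83.3) [ 636.5 -108.6   63.4]
contact True
at [619.56  11.77  53.28] nominal 53 F [-0.3 -0.2  4.7]
t 19.6
```

Run:
```python
from h import *
xy=(449,-317)
p0=pick
ctrl.gripper_to(85); z=42
ctrl.move_ptp([*xy,z+80],best([*xy,z],YAW+np.pi/2)[2]); print(ctrl.move_l([*xy,z],vel=120,threshold=12))
ctrl.gripper_to(40,force=50); s=st(); print(s["grip_width"],np.round(s["eef_pos"],1))
for n in("top","side"):
    p,W=cloud(n)
    for nm,c in(("tin",TC),("A",TC-59*PY),("B",TC+59*PY)):
        P=topface(W,c,36 if nm=="tin" else 38,38,80); P=P[P[:,2]>(57 if nm!="tin" else 40)]; P=P[P[:,2]<(80 if nm!="tin" else 54)]
        if len(P)>5: print(n,nm,len(P),rect(P),P.mean(0).round(1))
    cv2.imwrite(f"pics/{n}2.png",cv2.resize(p[70:262,180:436,::-1],(800,600),interpolation=cv2.INTER_CUBIC))
ctrl.gripper_to(84); ctrl.move_l([*xy,z+45],vel=150)
pick(xy,42,YAW,84,40,110,175,above=45)
```

```text
False
52.68866017940772 [ 449.9 -318.4   43.7]
top tin 85 (array([613.3, -47.2]), array([65. , 62.3]), 1.1) [614.4 -46.3  47.2]
top A 280 (array([ 611., -107.]), array([38.4, 61.3]), 89.8) [ 610.  -107.    63.7]
top B 281 (array([617.2,  11.1]), array([39.4, 59.7]), 86.6) [616.9  11.3  63.9]
side tin 61 (array([613.7, -53.3]), array([57. , 66.9]), 77.1) [614.4 -55.2  45. ]
side A 119 (array([ 611.1, -105.3]), array([60.9, 44.2]), 0.4) [ 609.9 -102.4   62.3]
side B 142 (array([616.6,  12. ]), array([47.2, 61.2]), 86.8) [616.4  15.7  62.3]
descend hit False
grip 51.6 tcp [ 449.6 -317.9   43.8]
lifted t 26.9 w 51.7 F [ 0.8 -0.  -7.1]
```

View pics/top2.png

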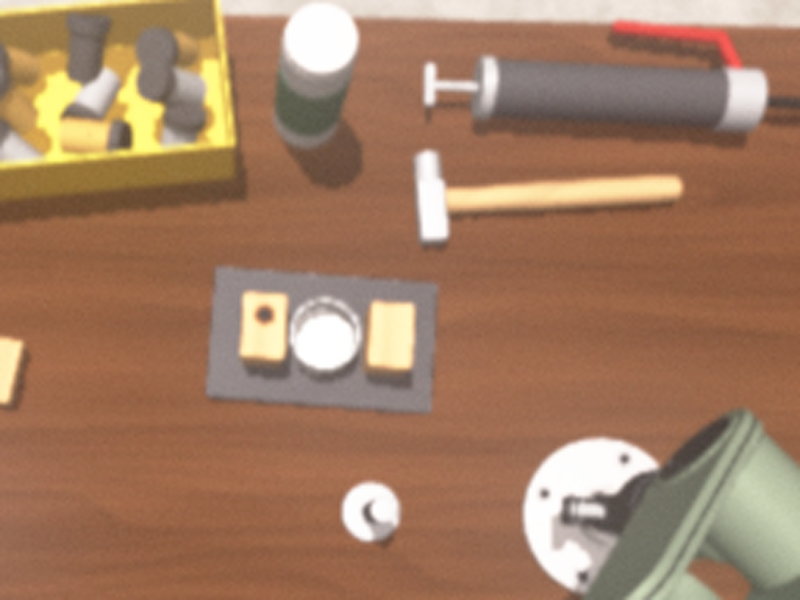

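Top view: on the plate, bolt-hole block at (264,328), tin at (326,337) and plain block at (391,337), all square with small gaps. Now the housing.

Run:
```python
from h import *
place(TC,108,YAW,84,210,above=60,thr=4)
xy=(576,381); z=72
ctrl.gripper_to(60)
ctrl.move_ptp([*xy,z+95],best([*xy,z],YAW)[2])
for n in("top","side"):
    p,W=cloud(n)
    P=topface(W,TC,60,108,125)
    F=topface(W,TC,95,68,85); print(n,"boss",len(P),rect(P),P.mean(0).round(1),"flange",len(F),rect(F))
    if len(F)>20:
        A=np.c_[F[:,:2]-TC,np.ones(len(F))]; print("tilt",np.linalg.lstsq(A,F[:,2],rcond=None)[0])
    cv2.imwrite(f"pics/{n}3.png",cv2.resize(p[100:292,100:356,::-1],(800,600),interpolation=cv2.INTER_CUBIC))
```

```text
contact True
at [616.23 -47.23 108.78] nominal 108 F [ 0.4 -0.5  6.9]
t 31.4
top boss 139 (array([613.4, -45.7]), array([50.4, 51.7]), 89.2) [613.5 -45.7 113.4] flange 1761 (array([614.5, -46.2]), array([146.5, 148.8]), 45.8)
tilt [ 1.88640057e-03 -8.71978595e-04  7.58475388e+01]
side boss 74 (array([614. , -42.5]), array([51.3, 49.3]), 64.8) [613.8 -41.5 111.9] flange 633 (array([612.8, -39.7]), array([146.2, 143.1]), 35.4)
tilt [ 5.90382217e-03 -1.04970123e-02  7.54950062e+01]
```

View pics/side3.png

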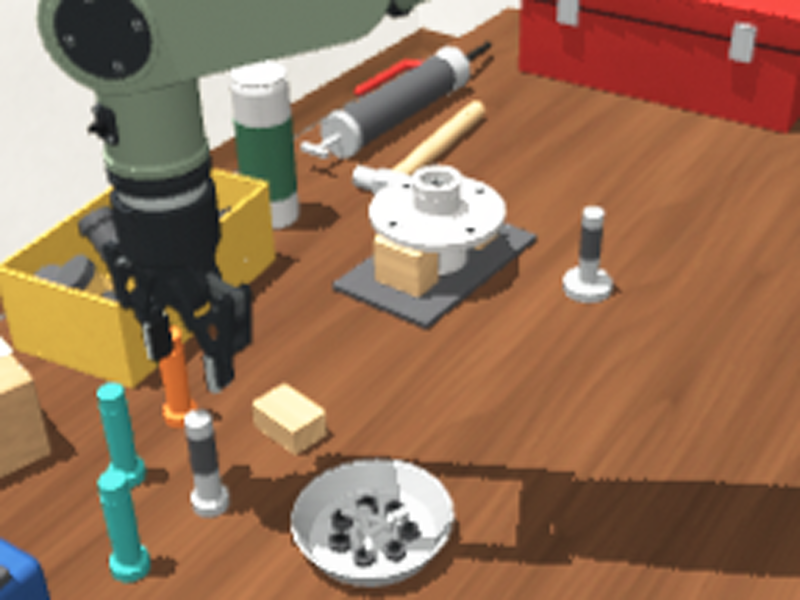

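Side view: the housing lies level on both blocks at (437,205) with the tin under it. Fitted tilt is under 0.002 rad in the top view, and it is centred within ~1 mm. The gripper is above the narrow-footed driver at (205,465). I'll squeeze it gently across first, then grip.

Run:
```python
from h import *
xy=(577,379); z=64
ctrl.gripper_to(50)
ctrl.move_ptp([*xy,z+90],best([*xy,z],YAW+np.pi/2)[2]); print(ctrl.move_l([*xy,z],vel=100,threshold=8))
ctrl.gripper_to(15,force=20); s=st(); print(s["grip_width"],np.round(s["eef_pos"],1))
ctrl.gripper_to(50); ctrl.move_l([*xy,z+60],vel=150)
pick(xy,z,YAW,50,15,80,240,above=60)
s=st(); B=np.array([616.1,-47.2]); zn=65+103-1
ctrl.move_ptp([*B,zn+70],best([*B,zn],YAW)[2])
ctrl.move_l([*B,zn+22],vel=80); ctrl.hold(.3)
p,W=cloud("side"); cv2.imwrite("pics/side4.png",cv2.resize(p[140:212,180:276,::-1],(800,600),interpolation=cv2.INTER_CUBIC))
print(np.round(st()["eef_pos"],1),st()["t"])
```

```text
False
21.475777521560858 [577.6 379.5  65.1]
descend hit False
grip 20.4 tcp [577.8 379.5  65.6]
lifted t 41.4 w 20.5 F [ 0.9 -0.8 -1.7]
[616.3 -47.3 189.5] 44.0917
```

View pics/side4.png

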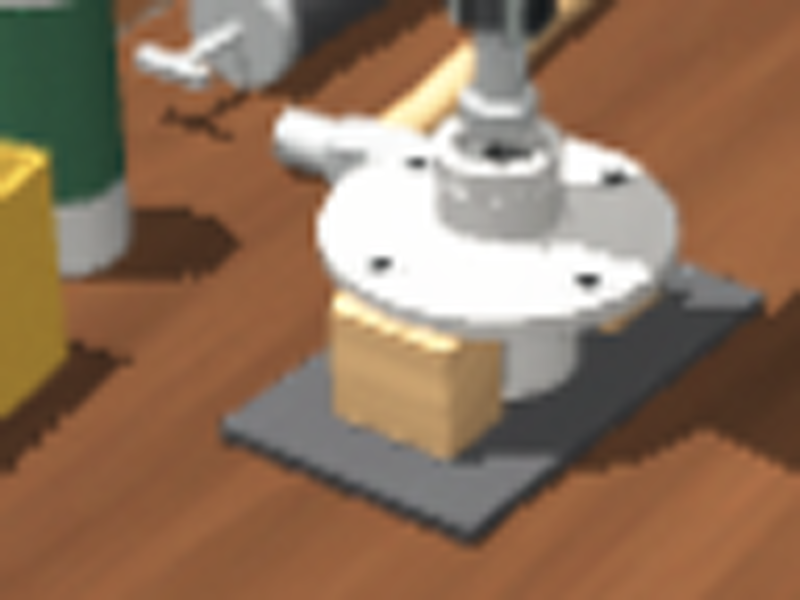

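The driver's foot (centre about column 498) hangs upright over the bore (boss centre column 499). It is aligned, so I'll lower it.

Run:
```python
from h import *
B=np.array([616.1,-47.2])
print(ctrl.move_l([*B,172],vel=40,threshold=5)); print(np.round(st()["eef_pos"],1))
if st()["eef_pos"][2]<174:
    print(ctrl.move_l([*B,163],vel=10,threshold=4)); s=st(); print(np.round(s["eef_pos"],1),np.round(s["force"],1))
    if s["eef_pos"][2]<171:
        ctrl.gripper_to(50); ctrl.move_l([*B,270],vel=120); ctrl.set_joints([-1.2,*st()["q"][1:]])
        ctrl.hold(.5)
        for n in("top","side"):
            p,W=cloud(n)
            D=topface(W,B,25,195,215);P=topface(W,B,60,108,122);F=topface(W,B,95,68,85)
            for T in(D,P,F): print(n,len(T),rect(T),T.mean(0).round(1))
            cv2.imwrite(f"pics/{n}5.png",cv2.resize(p[...,::-1],(800,600),interpolation=cv2.INTER_CUBIC))
print(st()["t"])
```

```text
False
[615.9 -47.1 171.6]
True
[616.3 -47.2 168.6] [ 0.1 -0.6  5.4]
top 56 (array([612.9, -46.5]), array([18.9, 18.1]), 0.1) [613.3 -46.5 201.8]
top 159 (array([612.5, -45.6]), array([52.5, 49.1]), 69.1) [609.  -43.5 113.3]
top 1753 (array([613.9, -45.8]), array([148.3, 147.6]), 38.9) [612.1 -45.5  75.8]
side 22 (array([613.7, -43.4]), array([16.7, 20.3]), 65.8) [614.  -43.2 199.8]
side 96 (array([615.5, -43.7]), array([49.4, 51. ]), 56.8) [611.6 -38.8 112.8]
side 638 (array([613.5, -39. ]), array([145.6, 140.7]), 30.4) [605.4 -27.9  75.2]
49.275
```

View pics/side5.png

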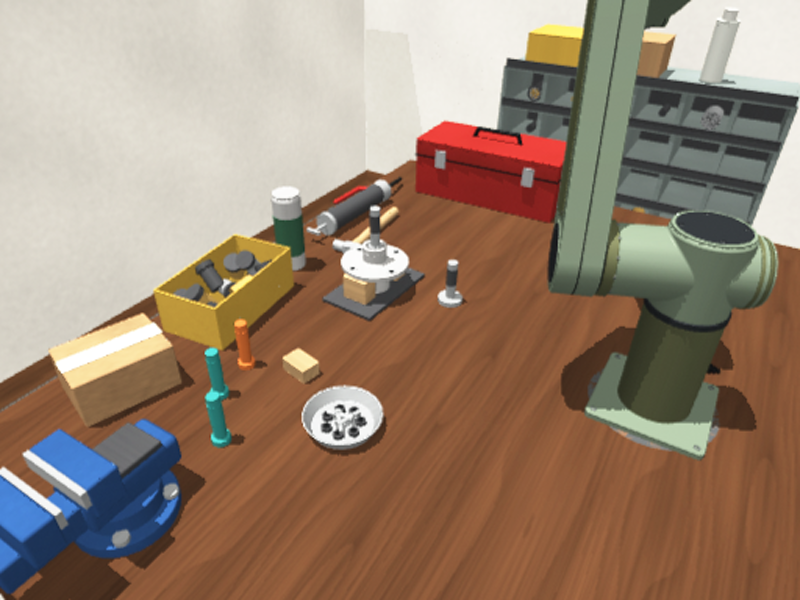

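View pics/top5.png

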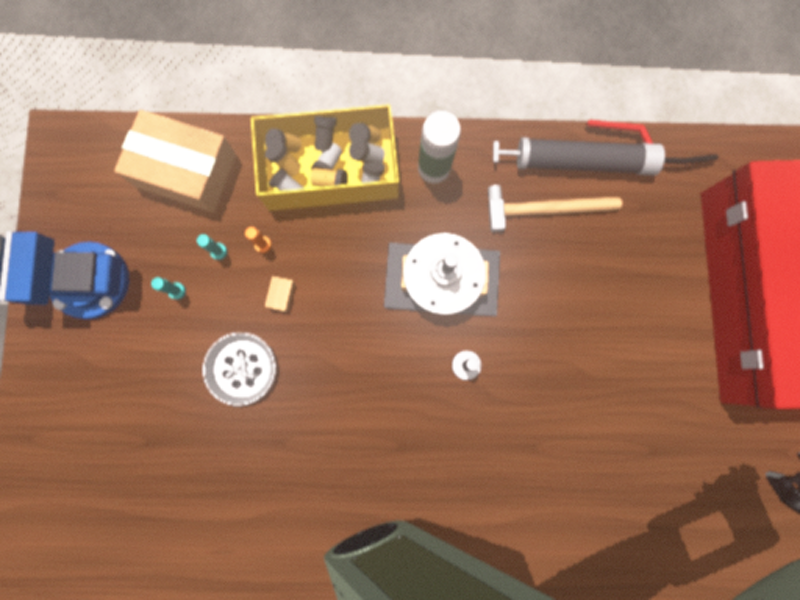

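The stack stands: the driver is upright in the bore at (375,222) in the side view, the low block and wide driver haven't moved, and the arm is clear.

```bash
python3 -c "
from plant import ctrl
print(ctrl.finish_job())"
```

```text
the job is handed in; nothing more can be done
None
```

I handed the job in at about 49 s. The tin was set down mid-plate first, then a tall block close on each side. The housing went flange down across both, and the narrow-footed steel driver last, upright in the bore.

**Last checks:**
- **Driver:** it touched down at the expected height for sitting on the bearing (TCP 168.6 mm). Its top measured 202 mm against 203 expected, and it stands within about 1 mm of the boss centre.
- **Housing:** level to about 0.002 rad in the top view, and its flange is about 1–1.5 mm from the tin's centre.
- **Low block and wide driver:** neither was touched, and nor were the coloured look-alikes.

**What disagreed:**
- **Camera and gripper:** they differed by about 2 mm in x, so the tin stands roughly 2 mm from the plate's middle.
- **Plain block:** it sits turned about 3° relative to the plate.
- **Side camera:** its y readings and flange fit differed from the top view by 3–7 mm, and its tilt fit came out larger (about 0.01 rad). I put that down to its partial view of the stack and relied on the top view and the gripper readings.

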